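# Tip a bowl of potsherds into the sorting tray and stand the bowl up

## Task

Take the steel bowl of potsherds by its slanted lug, carry it with all the sherds still in it to the sorting tray, and tip them all out into the tray from low over it, without letting them drop far. Then stand the empty bowl upright in the middle of the round cork-topped stand, feeling for its top and setting it down gently, and let go. Leave the clamp, tape and jar where they are.

Things in the scene. Friction and masses are not known exactly. Their poses are not given: they have to be found in the camera images.
- bowl: Loose steel bowl, a cone: foot 84 mm across, mouth 194 mm, 70 mm high, wall 4 mm (flaring 38 degrees from vertical), floor 5 mm, about 0.3 kg without the sherds. Origin: centre of the foot's underside; z: up its axis. It starts upright on the table with its one lug (on its -x side) roughly towards the robot.
- lug (a point): Middle of the bowl's lug, the place to pinch it: at (-0.119, 0, 0.095) m in the bowl's frame, axes as the bowl's. The lug is a flat plate 44 mm wide (along y) and 10 mm thick that rises outward from the rim at 45 degrees, along (-0.707, 0, 0.707), to 65 mm beyond the rim; this point is 35 mm up from the rim.
- lip (a point): Pouring lip: the bowl's rim right opposite the lug, at (0.097, 0, 0.070) m in the bowl's frame, axes as the bowl's. With the bowl leaning 45 degrees, lip down, the sherds stay in; leaning about 95 degrees they slide out, perhaps after a shake (friction is unknown).
- tray: Fixed square wooden tray with an open top, 280 by 280 mm outside, walls 8 mm thick and 35 mm high, floor 8 mm thick. Origin at the centre of its underside on the table, x and y along its sides.
- stand: Round working stand on the table, on the other side of the tray from the bowl: a fixed steel base and a flat cork-covered top 160 mm across on a short stem. The top is set to a different height each time, 22 to 52 mm above the table, which is not reported: feel for it. It is stiff and holds still under 50 N. Origin at the centre of the base's underside, straight below the middle of the top.
- sherd0: Loose flat grey-brown potsherd, irregular outline about 63 mm by 50 mm, 13 mm thick, 45 g; it starts in the bowl, at the bottom of the pile. Origin in the middle of its underside, z along its thickness.
- sherd1: Loose flat grey-brown potsherd, irregular outline about 63 mm by 50 mm, 13 mm thick, 45 g; it starts in the bowl, second from the bottom in the pile. Origin in the middle of its underside, z along its thickness.
- sherd2: Loose flat grey-brown potsherd, irregular outline about 63 mm by 50 mm, 13 mm thick, 45 g; it starts in the bowl, third from the bottom in the pile. Origin in the middle of its underside, z along its thickness.
- sherd3: Loose flat grey-brown potsherd, irregular outline about 63 mm by 50 mm, 13 mm thick, 45 g; it starts in the bowl, on top of the pile. Origin in the middle of its underside, z along its thickness.
- clamp: Loose black spring clamp, 140 mm long, 22 mm high, lying on the table beyond the work; leave it. Origin at its pivot, underside.
- tape: Loose roll of paper tape, 84 mm across, 24 mm high; leave it. Origin at the centre of its underside.
- jar: Loose clear jar with a white lid, 68 mm across and 90 mm high, standing on the table beyond the work; leave it. Origin at the centre of its underside.
Not all that is in view belongs to the job. Several things have the shape of the stand; the one meant has the colours described above.

How it is judged:
By the outcome, as a careful person would: the job done as asked, in the order asked, and still so for the second after the job is handed in, with the robot touching nothing.
It also fails if it takes over 48 s, if anything falls off the work surface, if the arm or the gripper's body presses on something with over 40 N, if the wrist force passes 120 N, or if a joint passes its speed limit or range.

## Robot

A 6-joint arm with a two-finger parallel gripper is mounted at the origin on the work surface. World frame = base frame: x ahead of the robot, y to its left, z up, the work surface at z = 0. Lengths are in m, angles in rad, forces in N, time in s.
With the tool pointing down it reaches from about 0.275 to 0.775 m from the base axis. Payload 14.6 kg.
Tool frame: the origin (TCP) lies on the centre line of the jaws, within the pads' length; the fingertips stand 11 mm ahead of it and the grasp point (between the pads) lies 8 mm behind it; z points along the fingers, y is the line along which they close (so a half turn about z gives the same grasp; the last joint's range is limited). The gripper opens to 85 mm and grips with 20 to 120 N. Pads are 22 mm wide; open, the fingers measure 114 mm over their backs; the gripper's body (76 mm by 85 mm) begins 54 mm behind the grasp point. The pads swing forward as they close: fully open they stand 13 mm farther back than shut.
Start: joints at [1.12, 0.263, -0.048, 1.259, 0, 1.415], TCP at [0.153, 0.502, 0.242] pointing down, gripper open.
Joint ranges: [-2.65, 2.65], [-0.89, 1.7], [-1.18, 1.37], [-2.13, 2.11], [-1.35, 1.29], [-3.14, 3.14]. Speed limits (rad/s): [1.89, 1.89, 2.57, 2.79, 3.14, 3.14].

## Interface

Orientations are given as a rotation vector (axis times angle).
In Python, from cell import * gives the robot as it stands.
- The arm moves only by the tool jog_arm, never from a script. Its argument "commands" is a list of rows, each a list of 7 numbers: the finger opening in mm, from 0 to 85.4, then the shift along the world's x, y, z in mm, then the turn, a rotation vector about the world's x, y, z in degrees. A call has 1 to 5 rows; each row is the pose to reach, as a shift and turn from the pose commanded when the call began; what a row does not reach only later rows make up. A row lasts 1/8 s, in which the tool goes at most 62.5 mm and 10.7 degrees, less where a joint would pass 70% of its speed; a pose out of reach is approached as far as the arm can. A call with a gripper value outside its range is refused whole. The fingers move at their own pace and stop on an object; "force" is the grip in N (left out, the last holds). Time passes only in rows, so rows that repeat a pose let the fingers close. It gives the time, the measured TCP pose, the force, the opening and the grip force at its end, in the units of the state.
- observe(): the state, without advancing time (a new reading comes with each control period).
- camera(name): name is "side" or "top" or "wrist"; returns the picture (480x640x3 uint8, red, green, blue); there is no depth.
- camera_model(name): a dict with "camera_matrix" (3x3 intrinsics, pixels), "R" (3x3) and "t" (3): a world point X has camera coordinates R X + t; the wrist camera has in their place "mount" (4x4, takes a point from camera to tool coordinates, whose origin is the TCP and whose axes are the flange's). Camera axes: x right, y down, z forward; pixel columns grow to the right and rows downward; lengths in m; the calibration is good to about 2 mm. A picture is of the moment at which its call begins: read the wrist's pose just before it. camera_model takes no time and is no camera call.
- finish_job(): hands the job in; it is judged then, once.
The state is a dict: "clock": time; "joint_pos": joint angles; "joint_velocities": joint speeds; "effort": joint torques, N m; "eef_pos": TCP position; "tcp_rot": TCP orientation; "contact_force": force on the tool from outside, world axes, zero at the start; "moment": the same for the moment, N m; "opening": finger opening in m; "grasp_force": force on a finger pad.
Only numpy, scipy, OpenCV 4.12 (cv2) and the standard library are available. Lean on these libraries where they do the work, as an engineer would, in place of code of your own. Each camera call takes 0.05 s, during which the arm holds its last target. There are 200 camera calls.

## Working session

There is one attempt and no reset: what is moved stays moved. The work goes in short steps, Python scripts to look and compute and a tool call to move; the robot and the scene stay as the last step left them, time stands still between calls to the robot, and variables do not carry over. Pictures are saved under pics/ and viewed, at most 12 in all, crops included, and the job is handed in when it is done.

Besides the shell and the picture viewer there is one more tool, called in YAML: its name, and indented under it one key for each argument. jog_arm: Moves the arm, as the interface text tells. Its arguments: {"type":"object","properties":{"commands":{"type":"array","items":{"type":"array","items":{"type":"number"}}},"force":{"type":"number"}},"required":["commands"]}

```bash
mkdir -p pics; ls; python3 - <<'E'
from cell import *
import cv2
for n in ("top","side"):
    cv2.imwrite(f"pics/{n}0.png",camera(n)[:,:,::-1]); m=camera_model(n); print(n,m)
s=observe(); print(s)
print(camera_model("wrist"))
E
```

```text
pics
top {'camera_matrix': array([[465.64242826,   0.        , 306.95574816],
       [  0.        , 465.64242826, 231.89554545],
       [  0.        ,   0.        ,   1.        ]]), 'R': array([[-0.01258803, -0.99988942, -0.00791764],
       [-0.98119632,  0.01387711, -0.1925129 ],
       [ 0.19260149,  0.0053454 , -0.9812625 ]]), 't': array([0.06872442, 0.60040801, 1.18163505])}
side {'camera_matrix': array([[447.0676961 ,   0.        , 318.69427055],
       [  0.        , 447.0676961 , 242.84352727],
       [  0.        ,   0.        ,   1.        ]]), 'R': array([[ 0.95036897, -0.31051141,  0.01953141],
       [-0.13664745, -0.47298057, -0.87041189],
       [ 0.2795108 ,  0.82454354, -0.49193665]]), 't': array([-0.56823556,  0.18467296,  0.88832019])}
{'clock': 0.1, 'joint_pos': array([ 1.11970718e+00,  2.63500626e-01, -4.88737203e-02,  1.25937571e+00,
       -6.99227147e-06,  1.41549236e+00]), 'joint_velocities': array([ 0.00047257, -0.00210273,  0.00158435,  0.00334147,  0.00021262,
        0.00044723]), 'effort': array([ 5.04521639e-03, -6.38579965e+01,  3.85062039e+01,  1.0150
[... 178 characters left out ...]
, 'contact_force': array([-0.17045862,  0.36819553, -0.22027931]), 'moment': array([-0.01396632, -0.01890039,  0.00080024]), 'grasp_force': 0.0, 'opening': 0.08538537492082864}
{'camera_matrix': array([[431.26681125,   0.        , 313.676528  ],
       [  0.        , 431.26681125, 237.8498894 ],
       [  0.        ,   0.        ,   1.        ]]), 'mount': array([[-6.36245834e-05, -9.64170220e-01, -2.65284342e-01,
         6.81108468e-02],
       [ 9.99999839e-01, -2.11090852e-04,  5.27369760e-04,
        -1.11588392e-04],
       [-5.64473316e-04, -2.65284266e-01,  9.64170078e-01,
        -1.31388168e-01],
       [ 0.00000000e+00,  0.00000000e+00,  0.00000000e+00,
         1.00000000e+00]])}
```

View pics/top0.png

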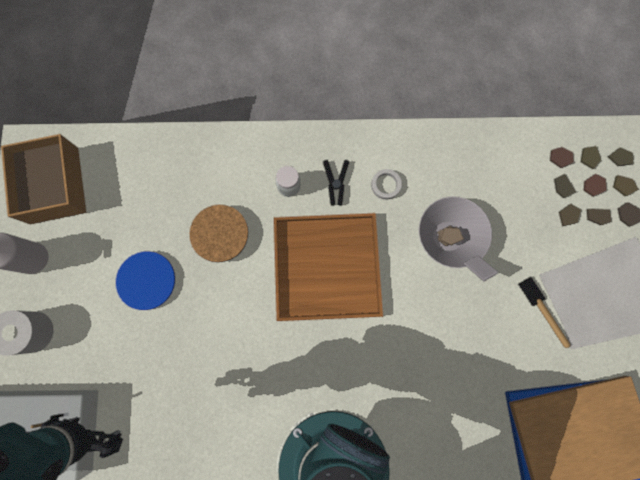

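View pics/side0.png

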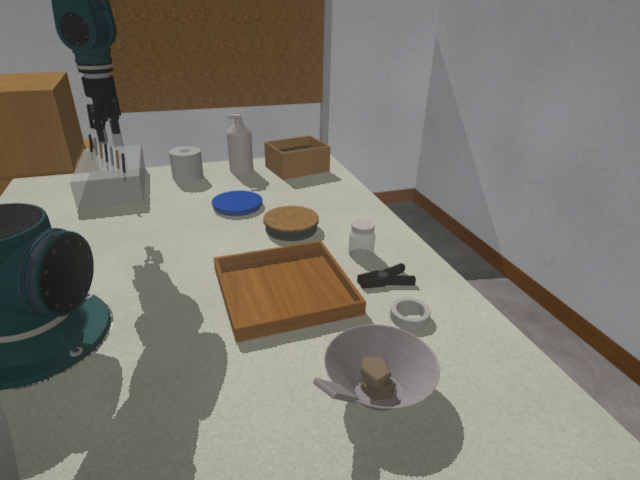

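The top view shows the bowl's rim centred near (456,232) with its lug at (482,268). The tray's corners are about (275,217), (375,213), (382,315) and (277,320). The cork stand is at (219,233), and the blue disc at (146,280) is a decoy. The side view agrees, with the sherds piled in the bowl.

```bash
cat > h.py <<'E'
import numpy as np, cv2
from cell import *
def ray(m,p):
    d=m["R"].T@np.linalg.solve(m["camera_matrix"],[p[0],p[1],1.]); return -m["R"].T@m["t"],d
def onz(m,p,z):
    o,d=ray(m,p); return o+d*(z-o[2])/d[2]
def proj(m,X):
    c=np.atleast_2d(X)@m["R"].T+m["t"]; c=c@m["camera_matrix"].T; return c[:,:2]/c[:,2:]
E
python3 - <<'E'
from h import *
m=camera_model("top"); im=cv2.imread("pics/top0.png"); hsv=cv2.cvtColor(im,cv2.COLOR_BGR2HSV)
for z in (.02,.035,.05):
    print("stand",z,onz(m,(219,233),z)[:2].round(3), "r", np.round((onz(m,(248,233),z)-onz(m,(190,233),z))[1],3))
for p in [(275,217),(375,213),(382,315),(277,320)]: print("tray",onz(m,p,.035).round(3))
print("bowl",onz(m,(456,232),.07).round(3),"lug",onz(m,(482,268),.095).round(3))
# saturation masks
print([hsv[y,x].tolist() for y,x in [(220,440),(232,400),(270,484),(240,470),(250,500),(200,460)]])
c=cv2.resize(im[180:300,400:540],None,fx=5.7,fy=4.9,interpolation=cv2.INTER_CUBIC)
s=im[110:300,:]
b=onz(m,(456,232),.07)
big=cv2.resize(im[180:300,390:550],None,fx=5,fy=5,interpolation=cv2.INTER_CUBIC)
a=np.linspace(0,6.28,90)
for z,r,col in((.07,.097,(0,0,255)),):
    P=proj(m,np.c_[b[0]+r*np.cos(a),b[1]+r*np.sin(a),0*a+z])
    for q in P: cv2.circle(big,tuple(int(v) for v in ((q-[390,180]+.5)*5)),1,col,-1)
cv2.imwrite("pics/bowl_c.png",big)
ms=camera_model("side")
E
```

```text
stand 0.02 [0.609 0.303] r -0.16
stand 0.035 [0.606 0.3  ] r -0.158
stand 0.05 [0.603 0.297] r -0.156
tray [0.649 0.148 0.035]
tray [ 0.656 -0.126  0.035]
tray [ 0.381 -0.133  0.035]
tray [0.372 0.142 0.035]
bowl [ 0.593 -0.332  0.07 ] lug [ 0.494 -0.382  0.095]
[[170, 7, 103], [32, 20, 182], [170, 12, 124], [165, 7, 139], [33, 22, 117], [162, 9, 136]]
```

View pics/bowl_c.png

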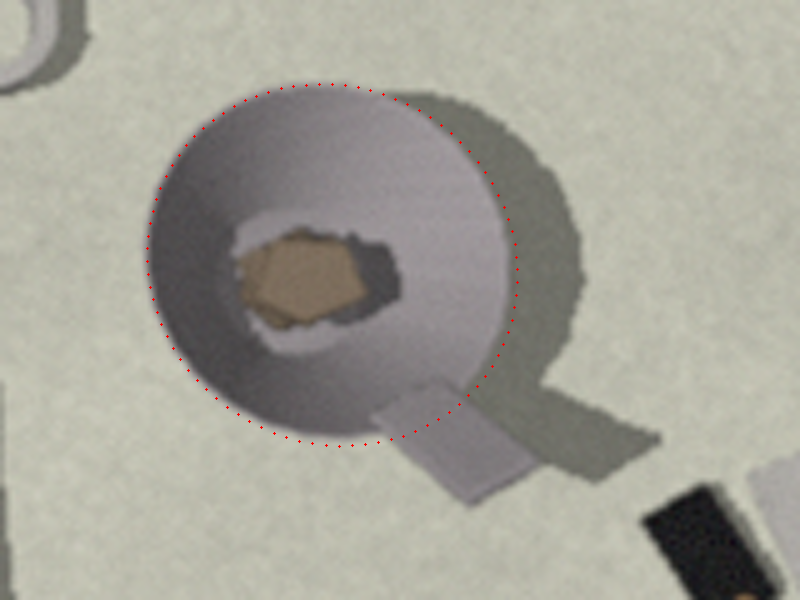

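The crop shows the rim centre at about (455,231.7) in full-image pixels, about 2 mm off my first guess. The lug's outer end is centred near (490.7,276.1).

```bash
python3 - <<'E'
from h import *
m=camera_model("top")
b=onz(m,(455,231.7),.07); e=onz(m,(490.7,276.1),.118); c0=onz(m,(390+406/5-.5,180+398/5-.5),.073)
d=e-b; print(b,e,c0,np.hypot(*d[:2]),np.degrees(np.arctan2(d[1],d[0])),np.degrees(np.arctan2(*(c0-b)[[1,0]])),np.hypot(*(c0-b)[:2]))
a=np.arctan2(d[1],d[0]); print("lug",b[:2]+.119*np.array([np.cos(a),np.sin(a)]))
E
```

```text
[ 0.59405149 -0.32900689  0.07      ] [ 0.47148869 -0.39377853  0.118     ] [ 0.520506   -0.36335125  0.073     ] 0.13862541088860328 -152.14457186791242 -154.96831325354654 0.08116941342803731
lug [ 0.48884009 -0.38460871]
```

```bash
cat >> h.py <<'E'
from scipy.spatial.transform import Rotation as Ro
def Rb(az,tilt=0):  # bowl frame: +x azimuth az deg, leaning tilt deg lip down
    return Ro.from_euler('z',az,degrees=True)*Ro.from_euler('y',tilt,degrees=True)
TB=np.array([[0,.70711,.70711],[0,0,0],[0,.70711,-.70711]],float); TB[:,0]=np.cross(TB[:,1],TB[:,2]); TB=Ro.from_matrix(TB) # tool in bowl frame
LUG=np.array([-.119,0,.095])
def tcp(bo,az,tilt=0,back=0,bowlpt=(0,0,0)): # TCP pose with bowl point bowlpt at bo
    B=Rb(az,tilt); T=B*TB
    return np.array(bo)+B.apply(LUG-np.array(bowlpt))+T.apply([0,0,.008-back]),T
def go(p,T,s=None):
    s=s or observe(); R=Ro.from_rotvec(s["tcp_rot"])
    print("t",round(s["clock"],2),"at",(s["eef_pos"]*1e3).round(1),"shift",((p-s["eef_pos"])*1e3).round(1),"turn",np.degrees((T*R.inv()).as_rotvec()).round(1),"J",s["joint_pos"].round(2),"F",s["contact_force"].round(1),"op",round(s["opening"],4),"g",s["grasp_force"])
E
python3 - <<'E'
from h import *
p,T=tcp((.595,-.330,0),28,back=.09); print(p); go(p,T)
E
```

```text
[ 0.4387335  -0.41308837  0.15298276]
t 0.1 at [152.9 502.  241.9] shift [ 285.8 -915.1  -88.9] turn [ 35.6 -29.4 -42.7] J [ 1.12  0.26 -0.05  1.26 -0.    1.42] F [-0.2  0.4 -0.2] op 0.0854 g 0.0
```

jog_arm:
  commands:
    - [50, 50, -60, 20, 0, 0, -10]
    - [50, 100, -120, 40, 0, 0, -20]
    - [50, 150, -180, 60, 0, 0, -30]
    - [50, 190, -240, 60, 0, 0, -40]
    - [50, 225, -300, 60, 0, 0, -45]

```text
clock: 0.72
eef_pos: [0.3411, 0.2586, 0.299]
tcp_rot: [1.622, 2.69, 0.001]
contact_force: [2.0, 0.4, -0.8]
opening: 0.0501
grasp_force: 0.0
```

jog_arm:
  commands:
    - [50, 20, -60, 0, 0, 0, 0]
    - [50, 30, -120, 0, 0, 0, 0]
    - [50, 40, -180, 0, 0, 0, 0]
    - [50, 40, -240, 0, 0, 0, 0]
    - [50, 40, -300, 0, 0, 0, 0]

```text
clock: 1.35
eef_pos: [0.3797, -0.0416, 0.2986]
tcp_rot: [-1.617, -2.694, -0.0]
contact_force: [1.9, 0.5, 0.1]
opening: 0.0501
grasp_force: 0.0
```

```bash
python3 - <<'E'
from h import *
p,T=tcp((.595,-.330,0),28,back=.09); go(p,T)
E
```

```text
t 1.35 at [379.7 -41.6 298.6] shift [  59.  -371.5 -145.7] turn [ 21.1 -39.7  -0. ] J [-0.32  0.   -0.21  1.36  0.    0.76] F [1.9 0.5 0.1] op 0.0501 g 0.0
```

jog_arm:
  commands:
    - [50, 10, -60, 0, 0, 0, 0]
    - [50, 20, -120, 0, 5, -9, 0]
    - [50, 30, -180, -10, 9, -17, 0]
    - [50, 40, -240, -30, 13, -25, 0]
    - [50, 50, -300, -60, 17, -32, 0]

```text
clock: 1.98
eef_pos: [0.4241, -0.3009, 0.2561]
tcp_rot: [1.393, 2.325, 0.757]
contact_force: [2.3, 0.6, -0.2]
opening: 0.0502
grasp_force: 0.0
```

```bash
python3 - <<'E'
from h import *
p,T=tcp((.595,-.330,0),28,back=.09); go(p,T)
E
```

```text
t 1.98 at [ 424.1 -300.9  256.1] shift [  14.7 -112.2 -103.1] turn [ 4.4 -7.5  0. ] J [-1.1   0.19 -0.26  1.13  0.63 -0.03] F [ 2.3  0.6 -0.2] op 0.0502 g 0.0
```

jog_arm:
  commands:
    - [50, 5, -40, -30, 4, -7, 0]
    - [50, 11, -85, -65, 4, -7, 0]
    - [50, 11, -85, -80, 4, -7, 0]
    - [50, 11, -85, -80, 4, -7, 0]

```text
clock: 2.48
eef_pos: [0.4347, -0.3828, 0.1741]
tcp_rot: [1.343, 2.232, 0.907]
contact_force: [0.3, 0.3, 1.0]
opening: 0.0499
grasp_force: 0.0
```

```bash
python3 - <<'E'
from h import *
p,T=tcp((.595,-.330,0),28,back=.09); s=observe(); go(p,T)
cv2.imwrite("pics/w1.png",camera("wrist")[:,:,::-1])
E
```

```text
t 2.48 at [ 434.7 -382.8  174.1] shift [  4.  -30.3 -21.1] turn [ 0.2 -1.  -0.1] J [-1.21  0.41 -0.24  1.05  0.76 -0.17] F [0.3 0.3 1. ] op 0.0499 g 0.0
```

View pics/w1.png

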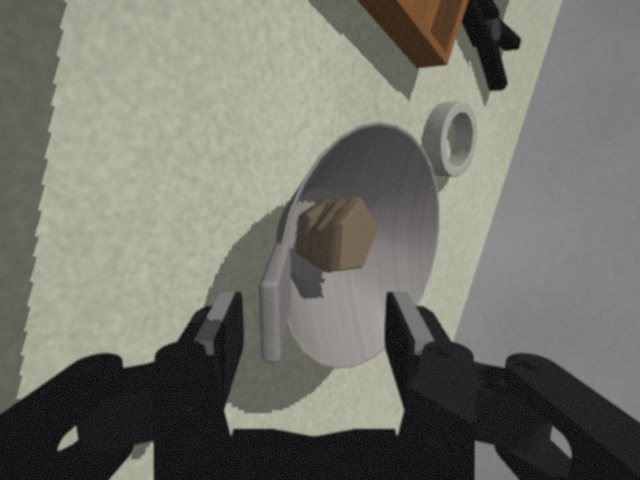

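The wrist view shows the lug between the open fingers but towards the left one. Its end-face corners are about (262,285), (280,284), (263,362) and (280,360), and the rim extremes are top (378,124), right (439,215) and bottom (345,366). I'll fit the bowl's pose to these points.

```bash
python3 - <<'E'
from h import *
from scipy.optimize import least_squares
s=observe(); w=camera_model("wrist"); M=w["mount"]
Rt=Ro.from_rotvec(s["tcp_rot"]).as_matrix(); Rc=Rt@M[:3,:3]; o=Rt@M[:3,3]+s["eef_pos"]
m=dict(camera_matrix=w["camera_matrix"],R=Rc.T,t=-Rc.T@o)
u=np.array([-.70711,0,.70711]);n=np.array([.70711,0,.70711]);y=np.array([0,1,0]);r0=np.array([-.097,0,.07])
E=r0+.065*u
C=[E+a*.022*y+b*.005*n for a in(1,-1) for b in(-1,1)]
a=np.linspace(0,6.283,721); rim=np.c_[.097*np.cos(a),.097*np.sin(a),0*a+.07]
def pr(v,P): return proj(m,Rb(np.degrees(v[2])).apply(P)+[v[0],v[1],0])
obs=np.array([(262,285),(280,284),(263,362),(280,360)])
def f(v):
    r=pr(v,rim); c=pr(v,np.array(C))
    return np.r_[(c-obs).ravel(), r[:,1].min()-124, r[:,0].max()-439, r[:,1].max()-366]
v0=[.595,-.330,np.radians(28)]; print(f(v0).round(1)); q=least_squares(f,v0); print(q.x,np.degrees(q.x[2]),q.fun.round(1))
p,T=tcp((q.x[0],q.x[1],0),np.degrees(q.x[2])); print(p); go(p,T,s)
E
```

```text
[-9.6 -1.9 -6.5 -0.8 -7.2  3.8 -4.2  5.9 -4.7  0.2  1.9]
[ 0.59978637 -0.32968985  0.47967015] 27.483074900780807 [-1.8 -3.1  1.  -1.9 -0.4  1.8  2.3  4.  -1.9  2.5  2. ]
[ 0.49923432 -0.38199619  0.08934315]
t 2.52 at [ 435.  -382.7  175.3] shift [ 64.3   0.7 -85.9] turn [ 0.2 -1.  -0.6] J [-1.21  0.41 -0.24  1.05  0.76 -0.17] F [-0.   0.6  0.4] op 0.0501 g 0.0
```

jog_arm:
  commands:
    - [50, 16, -10, -25, 0, -1, 0]
    - [50, 33, -15, -50, 0, -1, 0]
    - [50, 48, -7, -67, 0, -1, 0]
    - [50, 63, 1, -85, 0, -1, -0.5]
    - [50, 63, 1, -85, 0, -1, -0.5]

```text
clock: 3.15
eef_pos: [0.4985, -0.3809, 0.0908]
tcp_rot: [1.335, 2.213, 0.91]
contact_force: [-0.3, -1.5, 0.7]
opening: 0.0501
grasp_force: 0.0
```

```bash
python3 - <<'E'
from h import *
p,T=tcp((.599,-.330,0),27.5); go(p,T)
cv2.imwrite("pics/w2.png",camera("wrist")[:,:,::-1])
E
```

```text
t 3.15 at [ 498.5 -380.9   90.8] shift [-0.1 -1.5 -1.4] turn [ 0.3  0.  -0.2] J [-1.11  0.51 -0.33  0.74  0.78 -0.03] F [-0.3 -1.5  0.7] op 0.0501 g 0.0
```

View pics/w2.png

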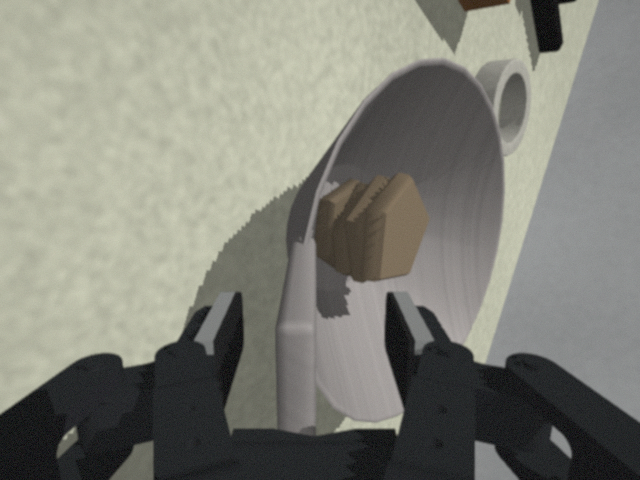

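The lug's end face spans columns 277–314, centred at 296 where the tool centre is at 314. It is therefore about 5 mm off towards −tool y, and it is well centred across its width. I'll shift 5 mm and close.

jog_arm:
  commands:
    - [50, -3, -2, -4, 0, 0, 0]
    - [30, -3, -2, -4, 0, 0, 0]
    - [5, -3, -2, -4, 0, 0, 0]
    - [5, -3, -2, -4, 0, 0, 0]
    - [5, -3, -2, -4, 0, 0, 0]
  force: 110

```text
clock: 3.82
eef_pos: [0.4954, -0.3849, 0.0871]
tcp_rot: [1.336, 2.209, 0.911]
contact_force: [-0.9, 0.9, 9.7]
opening: 0.0088
grasp_force: 107.6
```

```bash
python3 - <<'E'
from h import *
p,T=tcp((.599,-.330,0),27.5); go(p,T)
E
```

```text
t 3.83 at [ 495.4 -384.9   87.1] shift [3.  2.6 2.2] turn [ 0.3  0.2 -0. ] J [-1.11  0.52 -0.33  0.74  0.79 -0.03] F [-0.9  0.9  9.7] op 0.0088 g 107.56656646728516
```

jog_arm:
  commands:
    - [5, 0, 0, 8, 0, 0, 0]
    - [5, 0, 0, 25, 0, 0, 0]
    - [5, 0, 0, 55, 0, 0, 0]
    - [5, 0, 0, 90, 0, 0, 0]
    - [5, 0, 0, 130, 0, 0, 0]

```text
clock: 4.45
eef_pos: [0.4944, -0.3844, 0.2167]
tcp_rot: [1.339, 2.212, 0.909]
contact_force: [0.6, -0.6, -3.2]
opening: 0.0085
grasp_force: 107.8
```

```bash
python3 - <<'E'
from h import *
tr=(.514,-.03,.20)
LIP=(.097,0,.07)
for az,t in((85,0),(85,40)): go(*tcp(tr,az,t,bowlpt=LIP))
cv2.imwrite("pics/w3.png",camera("wrist")[:,:,::-1])
E
```

```text
t 4.45 at [ 494.4 -384.4  216.7] shift [  1.3 144.9   2.7] turn [ 0.3  0.  57.5] J [-1.11  0.4  -0.14  1.06  0.78 -0.03] F [ 0.6 -0.6 -3.2] op 0.0085 g 107.84376740455627
t 4.45 at [ 494.4 -384.4  216.7] shift [  6.7 206.3 133.3] turn [-34.4  23.2  55. ] J [-1.11  0.4  -0.14  1.06  0.78 -0.03] F [ 0.6 -0.6 -3.2] op 0.0085 g 107.84376740455627
```

View pics/w3.png

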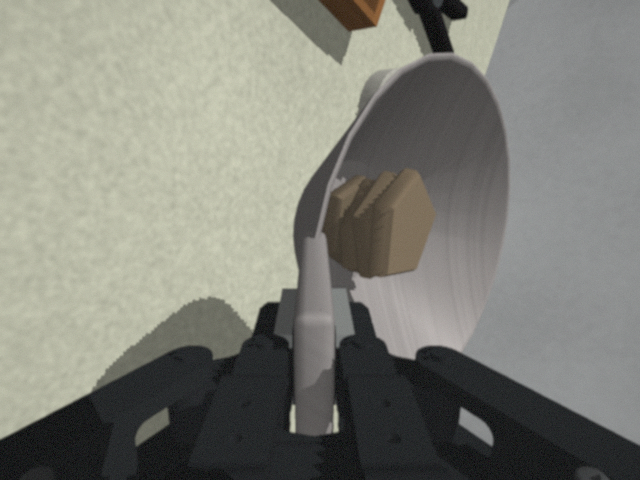

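The bowl is held with the lug centred between the fingers, and the sherds are still stacked in it near (385,225). Carrying it over the tray.

jog_arm:
  commands:
    - [5, 0, 15, 5, 0, 0, 6]
    - [5, 0, 45, 10, 0, 0, 16]
    - [5, 2, 75, 20, 0, 0, 26]
    - [5, 2, 105, 25, 0, 0, 36]
    - [5, 2, 130, 30, 0, 0, 46]

```text
clock: 5.12
eef_pos: [0.4966, -0.2542, 0.2461]
tcp_rot: [0.391, 2.778, 1.146]
contact_force: [-0.4, -1.1, -4.6]
opening: 0.0086
grasp_force: 107.9
```

```bash
python3 - <<'E'
from h import *
LIP=(.097,0,.07)
for z,t in((.2,0),(.2,20),(.12,40)): go(*tcp((.514,-.03,z),85,t,bowlpt=LIP))
E
```

```text
t 5.12 at [ 496.6 -254.2  246.1] shift [ -0.9  14.7 -26.7] turn [ 0.2  0.2 11.1] J [-0.91  0.59  0.24  1.74  0.61 -0.8 ] F [-0.4 -1.1 -4.6] op 0.0086 g 107.9211437702179
t 5.12 at [ 496.6 -254.2  246.1] shift [ 0.8 33.9 44. ] turn [-19.5   3.9  11. ] J [-0.91  0.59  0.24  1.74  0.61 -0.8 ] F [-0.4 -1.1 -4.6] op 0.0086 g 107.9211437702179
t 5.12 at [ 496.6 -254.2  246.1] shift [ 4.4 76.1 23.9] turn [-39.2   7.6  10.6] J [-0.91  0.59  0.24  1.74  0.61 -0.8 ] F [-0.4 -1.1 -4.6] op 0.0086 g 107.9211437702179
```

jog_arm:
  commands:
    - [5, 1, 15, 15, -5, 1, 5]
    - [5, 1, 34, 30, -13, 3, 11]
    - [5, 2, 48, 40, -22, 4, 11]
    - [5, 3, 62, 35, -31, 6, 11]
    - [5, 4, 76, 24, -39, 7.6, 10.6]

```text
clock: 5.75
eef_pos: [0.5011, -0.1785, 0.2709]
tcp_rot: [0.144, 3.127, 0.133]
contact_force: [-0.7, -0.3, -4.9]
opening: 0.0089
grasp_force: 107.8
```

```bash
python3 - <<'E'
from h import *
LIP=(.097,0,.07)
for z,t in((.08,45),(.06,50),(.05,60),(.05,70),(.05,80),(.05,90),(.05,97)): go(*tcp((.514,-.03,z),85,t,bowlpt=LIP))
cv2.imwrite("pics/s3.png",camera("side")[:,:,::-1])
E
```

```text
t 5.75 at [ 501.1 -178.5  270.9] shift [  1.1  13.9 -28.5] turn [-4.8  0.7  0.3] J [-0.54  0.29  0.06  1.38  0.08 -0.45] F [-0.7 -0.3 -4.9] op 0.0089 g 107.79149651527405
t 5.75 at [ 501.1 -178.5  270.9] shift [  2.4  28.5 -37.3] turn [-9.8  1.2  0.3] J [-0.54  0.29  0.06  1.38  0.08 -0.45] F [-0.7 -0.3 -4.9] op 0.0089 g 107.79149651527405
t 5.75 at [ 501.1 -178.5  270.9] shift [  5.2  60.4 -29. ] turn [-19.8   2.1   0.2] J [-0.54  0.29  0.06  1.38  0.08 -0.45] F [-0.7 -0.3 -4.9] op 0.0089 g 107.79149651527405
t 5.75 at [ 501.1 -178.5  270.9] shift [  8.2  94.9 -16.6] turn [-29.7   3.    0.2] J [-0.54  0.29  0.06  1.38  0.08 -0.45] F [-0.7 -0.3 -4.9] op 0.0089 g 107.79149651527405
t 5.75 at [ 501.1 -178.5  270.9] shift [ 11.4 131.  -10.4] turn [-39.7   3.8   0.2] J [-0.54  0.29  0.06  1.38  0.08 -0.45] F [-0.7 -0.3 -4.9] op 0.0089 g 107.79149651527405
t 5.75 at [ 501.1 -178.5  270.9] shift [ 14.6 167.7 -10.5] turn [-49.7   4.7   0.1] J [-0.54  0.29  0.06  1.38  0.08 -0.45] F [-0.7 -0.3 -4.9] op 0.0089 g 107.79149651527405
t 5.75 at [ 501.1 -178.5  270.9] shift [ 16.8 193.1 -14.5] turn [-56.6   5.4   0.1] J [-0.54  0.29  0.06  1.38  0.08 -0.45] F [-0.7 -0.3 -4.9] op 0.0089 g 107.79149651527405
```

View pics/s3.png

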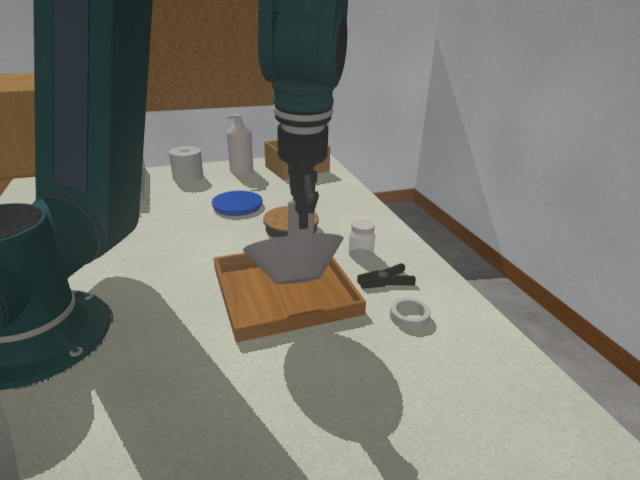

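The side view shows the tilted bowl over the tray, clear of the stand and jar, with nothing fallen. Now lowering and tipping.

jog_arm:
  commands:
    - [5, 0, 5, -12, -2, 0, 0]
    - [5, 1, 14, -28, -5, 0.7, 0]
    - [5, 2, 28, -37, -10, 1.2, 0]
    - [5, 4, 45, -34, -15, 1.7, 0]
    - [5, 5, 60, -29, -20, 2, 0]

```text
clock: 6.42
eef_pos: [0.5055, -0.1181, 0.2409]
tcp_rot: [-0.141, -3.099, 0.407]
contact_force: [0.5, -0.1, -4.1]
opening: 0.0085
grasp_force: 109.3
```

jog_arm:
  commands:
    - [5, 1, 13, 5, -4, 0.3, 0]
    - [5, 3, 30, 11, -9, 0.8, 0]
    - [5, 5, 50, 15, -14, 1.3, 0]
    - [5, 6, 70, 19, -20, 1.7, 0]
    - [5, 8, 89, 19, -25, 2.2, 0]

```text
clock: 7.05
eef_pos: [0.5138, -0.0288, 0.2602]
tcp_rot: [-0.133, -2.92, 1.065]
contact_force: [-0.0, -0.6, -3.3]
opening: 0.0092
grasp_force: 109.6
```

```bash
python3 - <<'E'
from h import *
LIP=(.097,0,.07)
for z,t in((.05,90),(.05,97),(.06,105),(.06,115)): go(*tcp((.514,-.03,z),85,t,bowlpt=LIP))
E
```

```text
t 7.05 at [513.8 -28.8 260.2] shift [ 1.9 18.1  0.1] turn [-4.9  0.5  0.2] J [ 0.12  0.36 -0.03  1.35 -0.68  0.28] F [-0.  -0.6 -3.3] op 0.0092 g 109.6173620223999
t 7.05 at [513.8 -28.8 260.2] shift [ 4.1 43.5 -3.8] turn [-11.9   1.1   0.2] J [ 0.12  0.36 -0.03  1.35 -0.68  0.28] F [-0.  -0.6 -3.3] op 0.0092 g 109.6173620223999
t 7.05 at [513.8 -28.8 260.2] shift [ 6.6 71.7 -2. ] turn [-19.8   1.8   0.2] J [ 0.12  0.36 -0.03  1.35 -0.68  0.28] F [-0.  -0.6 -3.3] op 0.0092 g 109.6173620223999
t 7.05 at [513.8 -28.8 260.2] shift [  9.5 104.9 -17.7] turn [-29.8   2.7   0.2] J [ 0.12  0.36 -0.03  1.35 -0.68  0.28] F [-0.  -0.6 -3.3] op 0.0092 g 109.6173620223999
```

jog_arm:
  commands:
    - [5, 2, 18, 0, -5, 0.5, 0]
    - [5, 4, 43, -4, -12, 1, 0]
    - [5, 4, 43, -4, -12, 1, 0]
    - [5, 4, 43, -4, -12, 1, 0]
    - [5, 4, 43, -4, -12, 1, 0]

```text
clock: 7.68
eef_pos: [0.5178, 0.0125, 0.2567]
tcp_rot: [-0.131, -2.789, 1.358]
contact_force: [0.0, -1.0, -2.8]
opening: 0.0087
grasp_force: 109.7
```

```bash
python3 - <<'E'
from h import *
LIP=(.097,0,.07)
for z,t in((.06,105),(.06,115)): go(*tcp((.514,-.03,z),85,t,bowlpt=LIP))
A=camera("side"); B=camera("wrist"); C=camera("top")
s=cv2.resize(A[150:400,180:480],None,fx=1.33,fy=1.33)
t=cv2.resize(C[170:370,240:440],(400,400)); w=cv2.resize(B,(400,300))
o=np.zeros((600,800,3),np.uint8); o[:s.shape[0],:s.shape[1]]=s; o[:400,400:]=t; o[333:,:400]=cv2.resize(B,(400,267)); cv2.imwrite("pics/m4.png",o[:,:,::-1])
E
```

```text
t 7.67 at [517.8  12.5 256.7] shift [ 2.5 30.4  1.5] turn [-8.   1.   0.3] J [ 0.26  0.5   0.05  1.53 -0.83  0.54] F [ 0.  -1.  -2.8] op 0.0087 g 109.7161602973938
t 7.67 at [517.8  12.5 256.7] shift [  5.4  63.5 -14.3] turn [-18.    1.8   0.2] J [ 0.26  0.5   0.05  1.53 -0.83  0.54] F [ 0.  -1.  -2.8] op 0.0087 g 109.7161602973938
```

View pics/m4.png

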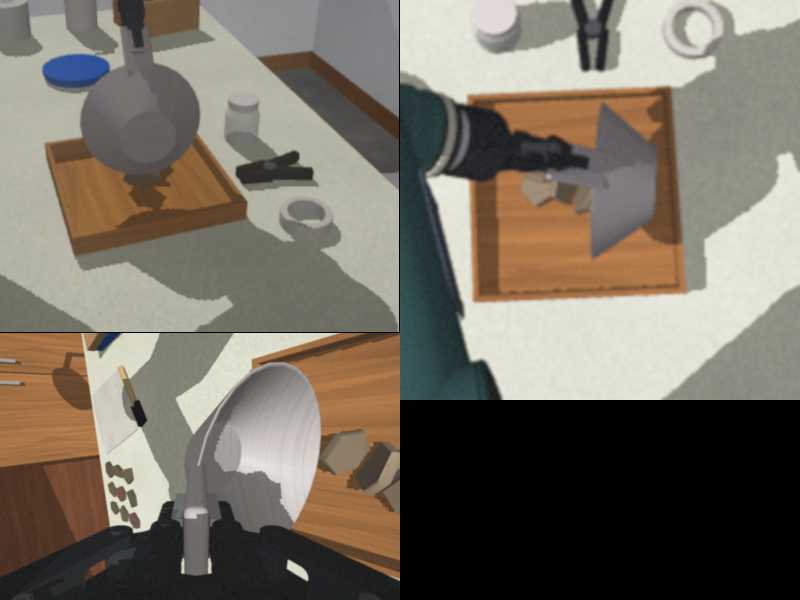

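The sherds are in the tray under the lip. The wrist view shows the bowl empty, and the force has fallen to 2.8 N, which is the bowl alone. I'll lift straight up and fit the stand's top in the earlier pictures.

jog_arm:
  commands:
    - [5, 0, 0, 20, 0, 0, 0]
    - [5, 0, 0, 50, 0, 0, 0]
    - [5, 0, 0, 85, 0, 0, 0]
    - [5, 2, 10, 100, 10, 0, 0]
    - [5, 4, 25, 105, 20, -1, 0]

```text
clock: 8.45
eef_pos: [0.5223, 0.0387, 0.3624]
tcp_rot: [-0.128, -2.989, 0.847]
contact_force: [-0.8, 0.9, -4.1]
opening: 0.0086
grasp_force: 109.7
```

```bash
python3 - <<'E'
from h import *
from scipy.optimize import least_squares
obs={}
for n,roi in (("top",(170,300,180,260)),("side",(200,235,255,330))):
    im=cv2.imread(f"pics/{n}0.png"); h=cv2.cvtColor(im,cv2.COLOR_BGR2HSV)
    mk=((h[...,0]>5)&(h[...,0]<22)&(h[...,1]>60)).astype(np.uint8)*255
    k=np.zeros_like(mk); y0,y1,x0,x1=roi; k[y0:y1,x0:x1]=mk[y0:y1,x0:x1]
    c=max(cv2.findContours(k,0,1)[0],key=cv2.contourArea); e=cv2.fitEllipse(cv2.convexHull(c)); obs[n]=e; print(n,e)
a=np.linspace(0,6.283,360)
def f(v):
    out=[]
    for n,e in obs.items():
        P=proj(camera_model(n),np.c_[v[0]+.08*np.cos(a),v[1]+.08*np.sin(a),0*a+v[2]])
        g=cv2.fitEllipse(P.astype(np.float32)); out+=list(np.subtract(g[0],e[0]))
    return out
q=least_squares(f,[.606,.3,.037]); print(q.x,q.fun)
LIPz=0
p,T=tcp((.606,.300,.16),82); go(p,T)
E
```

```text
top ((218.41842651367188, 232.90843200683594), (56.77947235107422, 59.141719818115234), 61.79668426513672)
side ((290.5283203125, 218.47154235839844), (26.104028701782227, 55.36260986328125), 89.32170867919922)
[0.6078484  0.3002374  0.03757582] [ 0.29690552 -0.3203125  -0.77749634 -0.34844971]
t 8.45 at [522.3  38.7 362.4] shift [  67.9  149.1 -113. ] turn [76.1 -9.2 -2.8] J [ 0.18  0.38  0.33  1.69 -0.53  0.32] F [-0.8  0.9 -4.1] op 0.0086 g 109.69128727912903
```

jog_arm:
  commands:
    - [5, 8, 15, 0, 10, -1, 0]
    - [5, 18, 35, -10, 20, -2, -1]
    - [5, 28, 60, -25, 30, -3.5, -1]
    - [5, 38, 85, -45, 40, -5, -1.5]
    - [5, 48, 105, -65, 50, -6, -2]

```text
clock: 9.07
eef_pos: [0.5702, 0.1435, 0.2966]
tcp_rot: [0.187, 3.071, 0.503]
contact_force: [0.4, 0.3, -3.4]
opening: 0.0088
grasp_force: 109.6
```

jog_arm:
  commands:
    - [5, 7, 15, -15, 9, -1, 0]
    - [5, 14, 30, -30, 18, -2, -0.5]
    - [5, 20, 44, -48, 26, -3, -0.8]
    - [5, 20, 44, -48, 26, -3, -0.8]
    - [5, 20, 44, -48, 26, -3, -0.8]

```text
clock: 9.7
eef_pos: [0.5902, 0.1867, 0.249]
tcp_rot: [0.196, 2.859, 1.165]
contact_force: [-0.6, -0.2, -2.0]
opening: 0.0085
grasp_force: 109.8
```

```bash
python3 - <<'E'
from h import *
p,T=tcp((.607,.300,.16),82); go(p,T); p,T=tcp((.607,.300,.065),82); go(p,T)
A=camera("side"); B=camera("wrist")
o=np.hstack([cv2.resize(A[100:400,120:520],(400,300)),cv2.resize(B,(400,300))]); cv2.imwrite("pics/m5.png",o[:,:,::-1])
E
```

```text
t 9.7 at [590.2 186.7 249. ] shift [1.1 1.  0.3] turn [ 0.7 -0.3 -0.2] J [-0.15  0.36 -0.09  1.13  0.77 -0.02] F [-0.6 -0.2 -2. ] op 0.0085 g 109.7689962387085
t 9.7 at [590.2 186.7 249. ] shift [  1.1   1.  -94.7] turn [ 0.7 -0.3 -0.2] J [-0.15  0.36 -0.09  1.13  0.77 -0.02] F [-0.6 -0.2 -2. ] op 0.0085 g 109.7689962387085
```

View pics/m5.png

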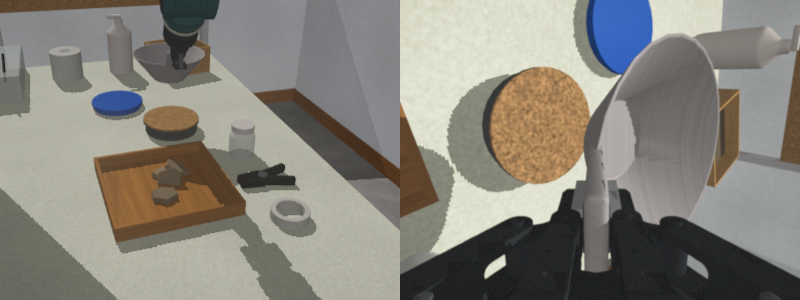

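The sherds all lie in the tray, around (165,180) in the left half. In the right half the bowl is empty and held as before, and the cork top is centred at about (222,200) in wrist pixels. I'll cross-check the stand and the bowl's tilt in the grip.

```bash
python3 - <<'E'
from h import *
from scipy.optimize import least_squares
s=observe(); B=camera("wrist")[:,:,::-1].copy(); w=camera_model("wrist"); M=w["mount"]
Rt=Ro.from_rotvec(s["tcp_rot"]).as_matrix(); Rc=Rt@M[:3,:3]; o=Rt@M[:3,3]+s["eef_pos"]
m=dict(camera_matrix=w["camera_matrix"],R=Rc.T,t=-Rc.T@o)
h=cv2.cvtColor(B,cv2.COLOR_BGR2HSV); mk=((h[...,0]>5)&(h[...,0]<22)&(h[...,1]>80)).astype(np.uint8)
k=np.zeros_like(mk); k[100:300,135:300]=mk[100:300,135:300]
c=max(cv2.findContours(k,0,1)[0],key=cv2.contourArea); e=cv2.fitEllipse(cv2.convexHull(c)); print(e)
a=np.linspace(0,6.283,721)
for z in(.03,.0376,.045):
    f=lambda v:np.subtract(cv2.fitEllipse(proj(m,np.c_[v[0]+.08*np.cos(a),v[1]+.08*np.sin(a),0*a+z]).astype(np.float32))[0],e[0])
    q=least_squares(f,[.607,.3]); g=cv2.fitEllipse(proj(m,np.c_[q.x[0]+.08*np.cos(a),q.x[1]+.08*np.sin(a),0*a+z]).astype(np.float32)); print(z,q.x,g[1])
# predicted rim if bowl held as modelled
T=Ro.from_matrix(Rt); Bo=T*TB.inv(); org=s["eef_pos"]-T.apply([0,0,.008])-Bo.apply(LUG); print("bowl axis",Bo.apply([0,0,1]),org)
r=proj(m,Bo.apply(np.c_[.097*np.cos(a),.097*np.sin(a),0*a+.07])+org); print("rim top",r[r[:,1].argmin()],"right",r[r[:,0].argmax()])
g=((h[...,1]<40)).astype(np.uint8)
for p in r[::8]:
    if 0<p[0]<640 and 0<p[1]<480: cv2.circle(B,(int(p[0]),int(p[1])),1,(0,0,255),-1)
cv2.imwrite("pics/w6.png",B[:330,150:600])
E
```

```text
((222.01220703125, 200.1127166748047), (160.30348205566406, 188.11117553710938), 11.250361442565918)
0.03 [0.60836915 0.30317945] (156.7681884765625, 185.98524475097656)
0.0376 [0.60628505 0.29889391] (160.4789581298828, 190.49627685546875)
0.045 [0.60426425 0.29473548] (164.25819396972656, 195.1000213623047)
bowl axis [0.00356437 0.01041493 0.99993941] [0.6052418  0.29861479 0.15890398]
rim top [440.74906431  56.7045625 ] right [509.3017411  180.40690183]
```

View pics/w6.png

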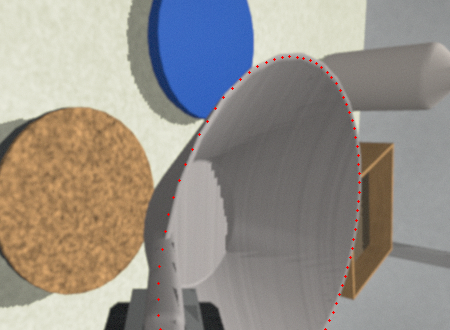

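The modelled rim matches the picture, so the bowl sits true in the grip. The stand is at about (0.607, 0.300) with its top near 37 mm. Going down to just above it, then feeling for it.

jog_arm:
  commands:
    - [5, 1.5, 1, -30, 0.6, -0.2, 0]
    - [5, 1.5, 1, -60, 0.6, -0.2, 0]
    - [5, 1.5, 1, -85, 0.6, -0.2, 0]
    - [5, 1.5, 1, -100, 0.6, -0.2, 0]
    - [5, 1.5, 1, -107, 0.6, -0.2, 0]

```text
clock: 10.48
eef_pos: [0.5916, 0.1884, 0.1409]
tcp_rot: [0.194, 2.85, 1.184]
contact_force: [-0.2, 0.2, -2.2]
opening: 0.0084
grasp_force: 109.8
```

jog_arm:
  commands:
    - [5, 0, 0, 0, 0, 0, 0]
    - [5, 0, 0, -2, 0, 0, 0]
    - [5, 0, 0, -4, 0, 0, 0]
    - [5, 0, 0, -6, 0, 0, 0]
    - [5, 0, 0, -8, 0, 0, 0]

```text
clock: 11.1
eef_pos: [0.5915, 0.1883, 0.1329]
tcp_rot: [0.195, 2.85, 1.185]
contact_force: [-0.1, -0.4, -2.7]
opening: 0.0084
grasp_force: 109.8
```

```bash
cat > st.py <<'E'
from h import *
s=observe(); T=Ro.from_rotvec(s["tcp_rot"]); Bo=T*TB.inv(); print("bowl",(s["eef_pos"]-T.apply([0,0,.008])-Bo.apply(LUG)).round(4),Bo.apply([0,0,1]).round(4),"F",s["contact_force"].round(2),"M",s["moment"].round(2),s["clock"])
E
python3 st.py
```

```text
bowl [0.6066 0.3008 0.0438] [ 0.0024 -0.0027  1.    ] F [-0.12 -0.39 -2.65] M [-1.26  0.16 -0.  ] 11.1
```

jog_arm:
  commands:
    - [5, 0, 0, -1, 0, 0, 0]
    - [5, 0, 0, -2, 0, 0, 0]
    - [5, 0, 0, -3, 0, 0, 0]
    - [5, 0, 0, -4, 0, 0, 0]

```text
clock: 11.6
eef_pos: [0.5914, 0.1883, 0.1289]
tcp_rot: [0.195, 2.85, 1.185]
contact_force: [-0.6, -0.3, -3.5]
opening: 0.0088
grasp_force: 109.8
```

Bottom is at about 39.8 mm with no contact yet.

jog_arm:
  commands:
    - [5, 0, 0, -0.7, 0, 0, 0]
    - [5, 0, 0, -1.5, 0, 0, 0]
    - [5, 0, 0, -1.5, 0, 0, 0]

```text
clock: 11.98
eef_pos: [0.5914, 0.1883, 0.1274]
tcp_rot: [0.195, 2.85, 1.185]
contact_force: [0.0, 0.7, -3.0]
opening: 0.0085
grasp_force: 109.8
```

jog_arm:
  commands:
    - [5, 0, 0, -0.7, 0, 0, 0]
    - [5, 0, 0, -1.4, 0, 0, 0]
    - [5, 0, 0, -1.4, 0, 0, 0]

```text
clock: 12.35
eef_pos: [0.5916, 0.1883, 0.1264]
tcp_rot: [0.195, 2.849, 1.185]
contact_force: [-1.0, -2.1, 3.4]
opening: 0.0088
grasp_force: 110.7
```

Contact: the vertical force went from −3 to +3.4 N at about 37.5 mm, matching the estimate. Releasing gently.

jog_arm:
  commands:
    - [12, 0, 0, 0, 0, 0, 0]
    - [16, 0, 0, 0, 0, 0, 0]
    - [25, 0, 0, 0, 0, 0, 0]
    - [40, 0, 0, 0, 0, 0, 0]
    - [40, 0, 0, 0, 0, 0, 0]
  force: 20

```text
clock: 12.98
eef_pos: [0.5914, 0.1883, 0.126]
tcp_rot: [0.195, 2.85, 1.185]
contact_force: [-0.5, 0.2, -0.5]
opening: 0.04
grasp_force: 0.0
```

```bash
python3 st.py; python3 - <<'E'
from h import *
T=Ro.from_rotvec(observe()["tcp_rot"]); print("tz",T.apply([0,0,1]),"ty",T.apply([0,1,0]))
A=camera("side"); B=camera("wrist")
o=np.hstack([cv2.resize(A[130:330,200:400],(400,400)),cv2.resize(B,(400,400))]); cv2.imwrite("pics/m7.png",o[:,:,::-1])
E
```

```text
bowl [0.6065 0.3008 0.037 ] [ 0.0026 -0.0027  1.    ] F [-0.52  0.18 -0.48] M [-0.58  0.12  0.04] 12.975
tz [ 0.09369889  0.70253763 -0.7054512 ] ty [0.09731105 0.69871335 0.70875258]
```

View pics/m7.png

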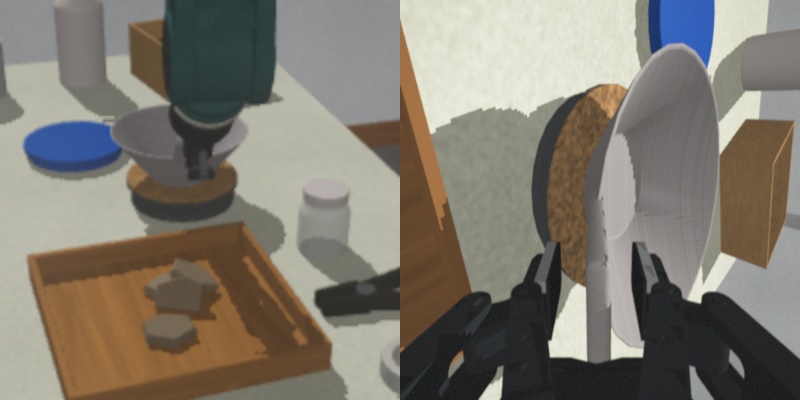

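The bowl is standing on the cork with the lug clear of both fingers, and the sherds are in the tray. Backing out along the tool axis, then up.

jog_arm:
  commands:
    - [40, -2, -14, 14, 0, 0, 0]
    - [40, -5, -35, 35, 0, 0, 0]
    - [40, -8, -63, 63, 0, 0, 0]
    - [40, -12, -90, 92, 0, 0, 0]
    - [40, -30, -130, 140, 0, 0, 0]

```text
clock: 13.7
eef_pos: [0.5616, 0.0594, 0.2647]
tcp_rot: [0.194, 2.851, 1.186]
contact_force: [0.1, -1.0, -0.5]
opening: 0.0398
grasp_force: 0.0
```

jog_arm:
  commands:
    - [40, -20, -50, 20, 0, 0, 0]
    - [40, -40, -100, 40, 0, 0, 0]
    - [40, -40, -100, 40, 0, 0, 0]
    - [40, -40, -100, 40, 0, 0, 0]
    - [40, -40, -100, 40, 0, 0, 0]

```text
clock: 14.32
eef_pos: [0.5221, -0.0391, 0.3039]
tcp_rot: [0.193, 2.85, 1.185]
contact_force: [0.2, -0.1, -0.1]
opening: 0.0403
grasp_force: 0.0
```

```bash
python3 - <<'E'
from h import *
m=camera_model("top"); im=camera("top")[:,:,::-1].copy()
a=np.linspace(0,6.283,60)
for q in proj(m,np.c_[.607+.097*np.cos(a),.300+.097*np.sin(a),0*a+.107]): cv2.circle(im,tuple(q.round().astype(int).tolist()),0,(0,0,255),-1)
cv2.imwrite("pics/f.png",cv2.resize(im[120:360,100:420],(800,600)))
E
```

```text
(no output)
```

View pics/f.png

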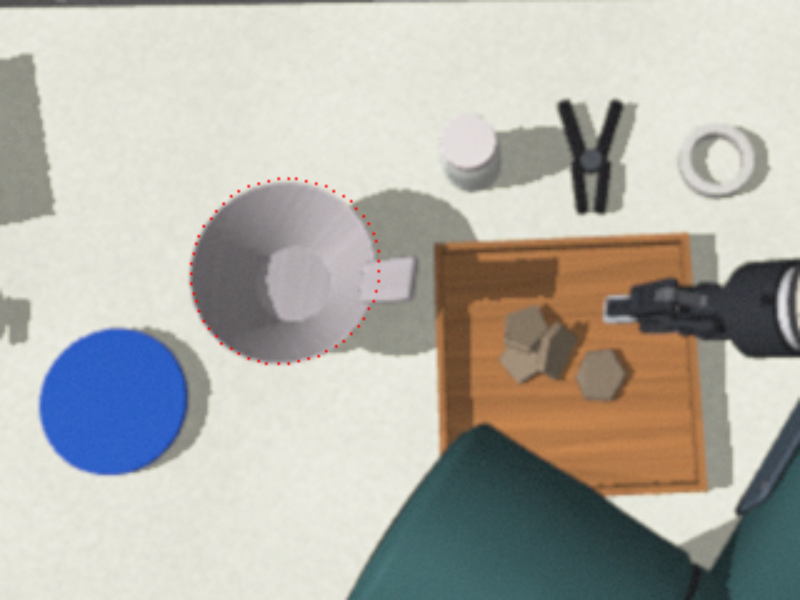

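The bowl's rim matches the predicted circle centred on the stand, all four sherds are in the tray, and the jar, clamp and tape are where they were. Handing in.

```bash
python3 -c "
from cell import *
print(finish_job())"
```

```text
the job is handed in; nothing more can be done
None
```

Job handed in at about 14.4 s of the 48 s allowed: all four sherds were tipped low into the tray, and the empty bowl stands upright in the middle of the cork stand with the gripper clear and the clamp, tape and jar untouched.

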